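Build the hand edger's wheel pack on the building arbor

ROBOT

A 7-joint arm with a two-finger parallel gripper is mounted at the origin on a cart in front of the work surface, level with it; the furniture and walls round the work are solid. World frame = base frame: x ahead of the robot, y to its left, z up, the work surface at z = 0. Lengths are in m, angles in rad, forces in N, time in s.
With the tool pointing down it reaches from about 0.4 to 0.925 m from the base axis. Payload 4.1 kg.
Tool frame: the origin (TCP) lies at the centre of the arm's flange, where the gripper is bolted on; the fingertips stand 173 mm ahead of it and the grasp point (between the pads) lies 155 mm ahead of it (bot.pinch_z is the distance from the TCP to the grasp point, in m); z points along the fingers, y is the line along which they close (so a half turn about z gives the same grasp; the last joint's range is limited). The gripper opens to 85 mm and grips with 20 to 120 N. Pads are 22 mm wide; open, the fingers measure 114 mm over their backs; the gripper's body (76 mm by 85 mm) begins 54 mm behind the grasp point. The pads swing forward as they close: fully open they stand 13 mm farther back than shut.
Start: joints at [-1.411, 0.398, 0.045, 1.537, -0.019, 1.207, -0.051], TCP at [0.166, 0.628, 0.405] pointing down, gripper open.
Joint ranges: [-2.82, 2.82], [-0.49, 2.23], [-1.37, 1.46], [0, 2.46], [-1.36, 4.5], [0.23, 2], [-2.94, 2.94]. Speed limits (rad/s): [2.57, 2.57, 3.14, 3.14, 3.14, 3.14, 3.14].

INTERFACE

Orientations are given as a unit quaternion [w, x, y, z].
In Python, from workcell import bot gives the robot as it stands.
- The arm moves only by the shell command python3 -m crank 'ROWS' [OPENING] [FORCE]. ROWS is JSON, a list of rows, each a list of 4 numbers: the shift along the tool's x, y, z in mm, then the turn about the tool's z in degrees. A call has 1 to 5 rows; each row is the pose to reach, as a shift and turn from the pose commanded when the call began, along the tool's axes at that moment; what a row does not reach only later rows make up. A row lasts 1/10 s, in which the tool goes at most 50 mm and 8.59 degrees, less where a joint would pass 70% of its speed; a pose out of reach is approached as far as the arm can. A call with a gripper value outside its range is refused whole. OPENING is the opening, from -1 (shut) to 1 (fully open), set as the call begins (- or left out, the last holds). The fingers move at their own pace and stop on an object; FORCE is the grip in N (left out, the last holds). Time passes only in rows, so rows that repeat a pose let the fingers close. It gives the time, the measured TCP pose, the force, the opening and the grip force at its end, in the units of the state.
- bot.state(): the state, without advancing time (a new reading comes with each control period).
- bot.get_image(name): name is "scene" or "top" or "wrist"; returns the picture (420x560x3 uint8, blue, green, red); there is no depth.
- bot.camera_info(name): a dict with "fov_y" (degrees; the focal length in pixels is half the picture's height over the tangent of half this angle, whatever the lens; pixels are square), "cx", "cy" (the principal point, pixels), "k1" (the pictures are not rectified: a ray, as slopes to the right and down, at radius r is drawn at 1 + k1 r^2 times it, then the intrinsics apply), "eye" and "rotation" of the camera in the world. Camera axes: x right, y up, looking along -z (the intrinsics and any distortion apply to the point x, -y, -z); pixel columns grow to the right and rows downward; lengths in m; the calibration is good to about 2 mm. A picture is of the moment at which its call begins: read the wrist's pose just before it. camera_info takes no time and is no camera call; for the wrist camera it gives the pose at the moment of the call.
- bot.job_done(): hands the job in; it is judged then, once.
The state is a dict: "clock": time; "joint_pos": joint angles; "joint_velocities": joint speeds; "joint_efforts": joint torques, N m; "ee_pos": TCP position; "tcp_rot": TCP orientation; "wrist_force": force on the tool from outside, world axes, zero at the start; "ft_torque": the same for the moment, N m; "grip_width": finger opening in m; "grasp_force": force on a finger pad.
Only numpy, scipy, OpenCV 4.12 (cv2) and the standard library are available. Lean on these libraries where they do the work, as an engineer would, in place of code of your own. Each camera call takes 0.05 s, during which the arm holds its last target. There are 200 camera calls.

TASK

Build up the edger's wheel pack on the arbor bolted to the bench: take the larger, vee-rimmed wheel out of the cradle and fit it first, slotted face down, turning it until its slots drop over the drive pin and it sits down on the flange; then the thick spacer ring; then press the knurled clamp cap straight down until it snaps home on the spacer. Leave the smaller worn wheel in the cradle and the thin shim ring where they are.

Things in the scene. Friction and masses are not known exactly. Their poses are not given: they have to be found in the camera images.
- arbor: Bolted round foot 84 mm dia, 12 high. Origin: on the table, on its vertical axis (z). Flange (56 dia) top at z 26 mm; spindle 20 dia to z 50, nose 13 dia to 80, tapered. A 6 mm drive pin lies across the flange (38 long, top z 32); its angle differs each time, is not reported, must be felt or seen. Two spring catches in the nose (19 across) at z 63 yield to about 10 N.
- bevel_wheel: Grey metal wheel, brown grit rim with a vee: 64 mm dia, 18 thick, bore 22, 0.2 kg. Stands on edge in the cradle. Origin: centre of the slotted face; z: wheel axis, from slotted face to plain face. Four 8.6 mm slots (every 90 deg, 8 deep, out to 20 mm radius) drop over the pin within about 4 deg. Origin is 32 mm above the table resting on the pin's top, 26 when down on the flange.
- worn_wheel: Smaller flat-rimmed wheel, 54 mm dia, 18 thick, on edge in the cradle's other place; origin: centre of one face, z along its axis. Stays there.
- cradle: Low plywood rack fixed to the table at the right of the edger, behind the arbor, 74 x 112 mm, two wheel places 62 mm apart along its y. Origin: under its centre. Wheels rest on two rods between separators 38 mm high and 21 mm apart; the bevel wheel's centre is 47 mm, its top 79 mm above the table.
- spacer: Thick steel ring, 44 mm outside, 22 mm bore, 12 mm thick, lying flat left of the edger (whose hopper is 282 mm high), beside the shim and the cap. Origin: its very centre (6 mm above its underside); z along its axis. On the seated wheel its centre is 50 mm above the table.
- shim: Thin steel ring, 44 mm outside, 22 mm bore, 6 mm thick, lying flat. Origin: its centre. Not used; leave it.
- clamp_cap: Steel cap standing open end down: flange 40 mm dia, 4 high at the bottom, knurled knob 33 mm dia above, 34.5 mm tall in all, closed top, mouth 16 mm dia. Origin: centre of its underside, z up. Set on the nose it stops on the catches at about 65 mm over the table; a push of about 10 N snaps it down to 56 mm, on the spacer.

How it is judged:
By the outcome, as a careful person would: the job done as asked, in the order asked, and still so for the second after the job is handed in, with the robot touching nothing.
It also fails if it takes over 72 s, if anything falls off the work surface, if the arm or the gripper's body presses on something with over 40 N, if the wrist force passes 120 N, or if a joint passes its speed limit or range.

## Working session

There is one attempt and no reset: what is moved stays moved. The work goes in short steps, Python scripts to look and compute and a shell command to move; the robot and the scene stay as the last step left them, time stands still between calls to the robot, and variables do not carry over. Pictures are saved under pics/ and viewed, at most 10 in all, crops included, and the job is handed in when it is done.

```bash
ls; mkdir -p pics
python3 - <<'E'
from workcell import bot
import cv2,json
s=bot.state(); print({k:s[k] for k in ('clock','ee_pos','tcp_rot','wrist_force','grip_width')}, bot.pinch_z)
for n in ("scene","top","wrist"):
    i=bot.camera_info(n); print(n,i)
    cv2.imwrite(f"pics/{n}0.png",bot.get_image(n))
E
```

```text
pics
{'clock': 0.0, 'ee_pos': array([0.16620053, 0.62809325, 0.40365712]), 'tcp_rot': array([-7.09243894e-05,  1.28968165e-01,  9.91648257e-01, -9.70519664e-04]), 'wrist_force': array([-0.06949269,  0.80256997, -0.69970307]), 'grip_width': 0.08535773809213652} 0.1547
scene {'fov_y': 55.996526644249485, 'cx': 286.6239877362927, 'cy': 205.08286898621125, 'k1': -0.10913488860401829, 'eye': array([0.02611742, 0.39897354, 0.6024862 ]), 'rotation': array([-0.41353809, -0.19524648,  0.37968312,  0.8041802 ])}
top {'fov_y': 57.40809365027975, 'cx': 276.89843728733723, 'cy': 206.42041603460402, 'k1': -0.048580496965999344, 'eye': array([0.52763747, 0.0176423 , 0.92740799]), 'rotation': array([ 0.71598929,  0.01505264, -0.02864242, -0.697361  ])}
wrist {'fov_y': 68.07288361851388, 'cx': 277.95029452121213, 'cy': 208.117505466857, 'k1': -0.05044982084872209, 'eye': array([0.10232916, 0.64484611, 0.37324731]), 'rotation': array([ 0.7854716 , -0.10523189, -0.07971672,  0.6046535 ])}
```

View pics/top0.png

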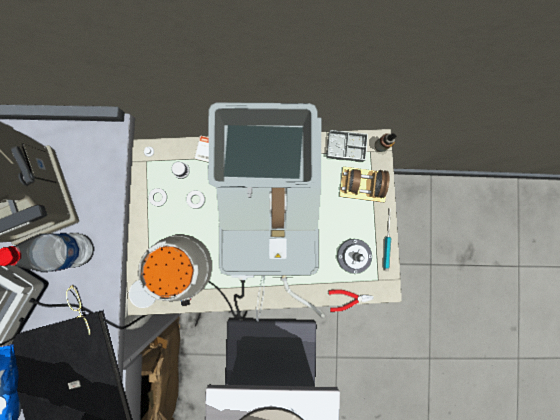

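View pics/scene0.png

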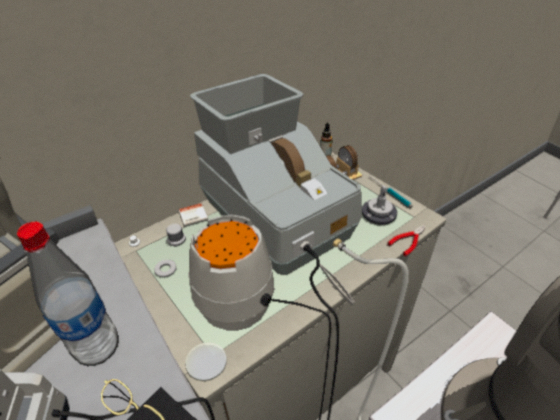

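```bash
cat > h.py <<'E'
import numpy as np, cv2
from scipy.spatial.transform import Rotation as R
from workcell import bot
def rot(q): return R.from_quat([q[1],q[2],q[3],q[0]])
def K(i):
    f=210/np.tan(np.radians(i['fov_y']/2)); return np.array([[f,0,i['cx']],[0,f,i['cy']],[0,0,1]]), np.array([i['k1'],0,0,0.])
def px2w(i,uv,z):
    k,d=K(i); p=cv2.undistortPoints(np.array(uv,float).reshape(-1,1,2),k,d)[:,0]
    r=rot(i['rotation']).apply(np.c_[p[:,0],-p[:,1],-np.ones(len(p))])
    return i['eye']+r*((np.array(z)-i['eye'][2])/r[:,2])[:,None]
def w2px(i,P):
    k,d=K(i); c=rot(i['rotation']).inv().apply(np.atleast_2d(P)-i['eye'])*[1,-1,-1]
    return cv2.projectPoints(c.reshape(-1,1,3),np.zeros(3),np.zeros(3),k,d)[0][:,0]
def tcp():
    s=bot.state(); return s['ee_pos'],rot(s['tcp_rot'])
def shot(n,name):
    i=bot.camera_info(n); im=bot.get_image(n); cv2.imwrite(f'pics/{name}.png',im)
    import pickle; pickle.dump(i,open(f'pics/{name}.pkl','wb')); return i,im
def toward(xyz,xdir=None):
    "shift in tool axes mm to bring TCP to xyz; "
    p,r=tcp(); return np.round(r.inv().apply(np.array(xyz)-p)*1000,1)
E
python3 - <<'E'
from h import *
im=cv2.imread('pics/top0.png')
a=cv2.resize(im[150:220,140:220],(400,350),interpolation=cv2.INTER_CUBIC)
b=cv2.resize(im[150:220,325:405],(400,350),interpolation=cv2.INTER_CUBIC)
w=cv2.imread('pics/wrist0.png'); w=cv2.resize(w,(333,250))
c=cv2.resize(im[230:280,325:405],(400,250),interpolation=cv2.INTER_CUBIC)
o=np.zeros((600,800,3),np.uint8); o[:350,:400]=a;o[:350,400:]=b;o[350:,:333]=w;o[350:,400:]=c
cv2.imwrite('pics/comp.png',o)
i=bot.camera_info('top')
print(px2w(i,[[159,198],[196,199],[180,170],[353,257],[364,184],[170,270],[265,145],[140,140],[400,300]],[.006,.006,.03,.06,.05,.15,.28,0,0]).round(3))
E
```

```text
[[ 0.598  0.285  0.006]
 [ 0.598  0.196  0.006]
 [ 0.663  0.231  0.03 ]
 [ 0.472 -0.174  0.06 ]
 [ 0.64  -0.199  0.05 ]
 [ 0.442  0.215  0.15 ]
 [ 0.672  0.029  0.28 ]
 [ 0.739  0.34   0.   ]
 [ 0.366 -0.303  0.   ]]
```

View pics/comp.png

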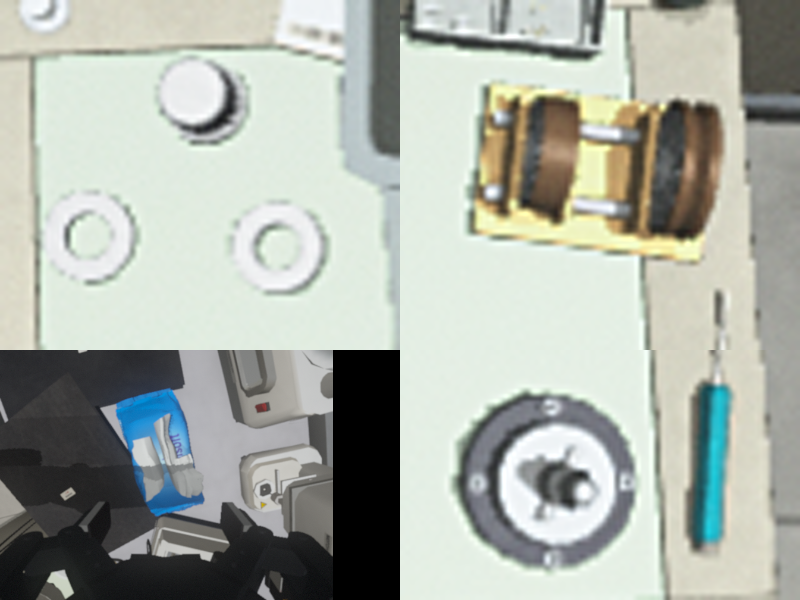

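The top view shows the bevel wheel as the right-hand one in the cradle (about px 364–383,184) and the arbor at about (353,257). The two rings are at (159,198) and (196,199), and the cap is at (180,170). Next I'll work out the wrist camera geometry.

Run:
```python
from h import *
p,r=tcp(); i=bot.camera_info('wrist')
print('eye in tool',(r.inv().apply(i['eye']-p)*1000).round(1)); 
rc=r.inv()*rot(i['rotation']); print('right,up,back in tool\n',rc.as_matrix().T.round(3))
t=bot.camera_info('top')
print(px2w(t,[[80,250],[8,255],[95,130],[320,230],[318,185],[220,185],[388,140]],[0,.3,0,.12,.28,.28,.1]).round(3))
for q in [(.166,.628,.52),(.50,.235,.52),(.53,.235,.40)]: print(toward(q))
```

```text
eye in tool [66.1 -0.1 30.5]
right,up,back in tool
 [[-0.     1.     0.   ]
 [ 0.965  0.     0.262]
 [ 0.262  0.    -0.965]]
[[ 0.467  0.473  0.   ]
 [ 0.475  0.447  0.3  ]
 [ 0.762  0.453  0.   ]
 [ 0.53  -0.089  0.12 ]
 [ 0.606 -0.063  0.28 ]
 [ 0.602  0.103  0.28 ]
 [ 0.733 -0.239  0.1  ]]
[   0.2   -0.4 -116.1]
[-423.2 -294.9 -115.6]
[-452.2 -287.     4.4]
```

```bash
python3 -m crank '[[0,0,-50,0],[0,0,-100,0],[-40,-25,-116,0],[-80,-55,-116,0],[-120,-85,-116,0]]' && python3 -m crank '[[-50,-35,0,0],[-100,-70,0,0],[-150,-105,0,0],[-200,-140,0,0],[-230,-160,0,0]]' && python3 -m crank '[[-35,-20,0,0],[-70,-35,0,0],[-85,-40,40,0],[-95,-42,85,0],[-95,-42,100,0]]' && python3 -m crank '[[0,0,0,0],[0,0,0,0]]'
python3 - <<'E'
from h import *
s=bot.state(); print(s['joint_pos'].round(2),toward((.53,.235,.42)))
i,im=shot('wrist','w1')
E
```

```text
clock: 0.65
ee_pos: [0.2614, 0.5142, 0.5213]
tcp_rot: [0.0, 0.129, 0.992, 0.001]
wrist_force: [1.1, 0.1, -0.2]
grip_width: 0.0856
grasp_force: 0.0
clock: 1.15
ee_pos: [0.4231, 0.3229, 0.5207]
tcp_rot: [-0.0, 0.129, 0.992, 0.0]
wrist_force: [0.7, 0.9, 0.7]
grip_width: 0.0855
grasp_force: 0.0
clock: 1.65
ee_pos: [0.5031, 0.2578, 0.4159]
tcp_rot: [-0.003, 0.131, 0.991, -0.003]
wrist_force: [-1.1, 0.5, 0.1]
grip_width: 0.0851
grasp_force: 0.0
clock: 1.85
ee_pos: [0.5034, 0.2602, 0.4212]
tcp_rot: [0.0, 0.129, 0.992, 0.0]
wrist_force: [-0.0, -0.3, 0.8]
grip_width: 0.0854
grasp_force: 0.0
[-0.84  0.25  0.35  1.73 -0.09  1.18  0.85] [-32.1 -17.6   1.2]
```

View pics/w1.png

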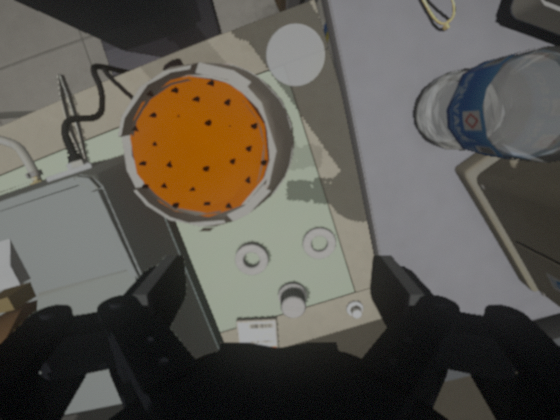

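Ring A is at px (252,257), ring B at (320,242) and the cap at (292,300). Ring A shows the taller side wall. I'll fit all three.

Run:
```python
from h import *
import pickle
im=cv2.imread('pics/w1.png'); i=pickle.load(open('pics/w1.pkl','rb'))
hsv=cv2.cvtColor(im,cv2.COLOR_BGR2HSV)
for n,(u,v) in dict(A=(252,257),B=(320,242),cap=(292,300)).items():
    c=im[v-28:v+28,u-28:u+28]; h=hsv[v-28:v+28,u-28:u+28]
    m=((h[...,1]<22)).astype(np.uint8)*255
    cs,_=cv2.findContours(m,cv2.RETR_EXTERNAL,cv2.CHAIN_APPROX_NONE)
    k=max(cs,key=cv2.contourArea).reshape(-1,2)+[u-28,v-28]
    for z in (0,.006,.012,.0345):
        w=px2w(i,k,z)[:,:2]; (x,y),r=cv2.minEnclosingCircle((w*1000).astype(np.float32)); e=cv2.fitEllipse((w*1000).astype(np.float32)); print(n,z,round(x,1),round(y,1),round(r,1),np.round(e[0],1),np.round(e[1],1))
o=np.hstack([cv2.resize(im[225:335,220:360],None,fx=5,fy=5,interpolation=cv2.INTER_CUBIC)])
cv2.imwrite('pics/w1z.png',o)
print(toward((.50,-.10,.56)),toward((.5,.235,.54)))
```

```text
A 0 602.3 195.8 25.5 [602.5 195.9] [46.7 48.5]
A 0.006 599.8 197.1 25.1 [600.  197.1] [46.  47.8]
A 0.012 597.3 198.3 24.7 [597.5 198.4] [45.3 47. ]
A 0.0345 588.0 203.0 23.3 [588.1 203.1] [42.6 44.2]
B 0 604.5 290.5 24.6 [604.  290.6] [45.9 46.6]
B 0.006 602.0 290.3 24.2 [601.4 290.4] [45.2 45.9]
B 0.012 599.5 290.1 23.8 [598.9 290.2] [44.5 45.2]
B 0.0345 590.0 289.3 22.4 [589.5 289.4] [41.9 42.5]
cap 0 677.8 235.4 29.4 [677.3 234.9] [41.6 58.6]
cap 0.006 674.1 236.0 28.9 [673.7 235.5] [41.  57.7]
cap 0.012 670.5 236.7 28.5 [670.  236.2] [40.4 56.8]
cap 0.0345 656.8 239.1 26.8 [656.3 238.6] [38.  53.5]
[ -88.7 -349.1 -138.4] [  -3.1  -25.3 -118. ]
```

View pics/w1z.png

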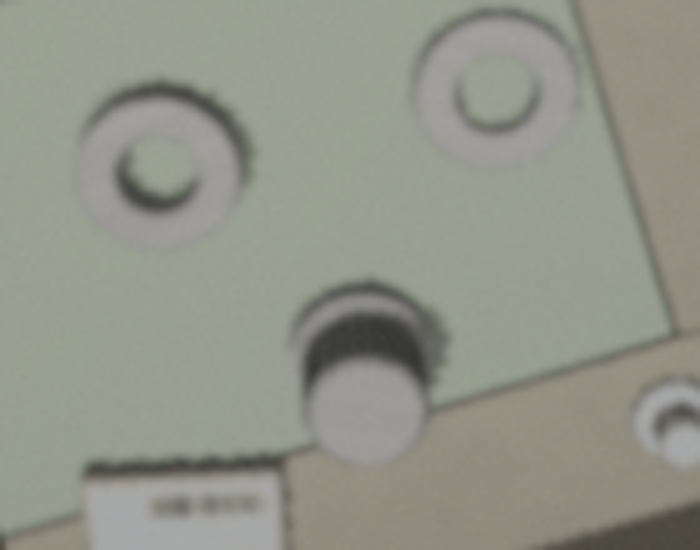

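Ring A (near y 0.198) is clearly the thick spacer and B is the thin shim. The cap's top is at px (293,307). Next I'll cross over the edger, high up, to the right-hand side.

```bash
python3 -m crank '[[0,0,-50,0],[0,0,-100,0],[-5,-30,-135,0],[-12,-75,-140,0],[-22,-120,-140,0]]' >/dev/null&& python3 -m crank '[[-12,-48,0,0],[-24,-96,0,0],[-36,-144,0,0],[-48,-192,0,0],[-60,-240,0,0]]' && python3 -m crank '[[-10,-40,0,0],[-20,-75,0,0],[-20,-75,50,0],[-20,-75,100,0],[-20,-75,100,0]]'
python3 - <<'E'
from h import *
s=bot.state(); print(s['clock'],s['joint_pos'].round(2),s['ee_pos'].round(3))
i,im=shot('wrist','w2')
t=bot.camera_info('wrist');import pickle
print(px2w(pickle.load(open('pics/w1.pkl','rb')),[[293,307]],.0345))
E
```

```text
clock: 2.9
ee_pos: [0.4899, -0.1112, 0.563]
tcp_rot: [0.002, 0.128, 0.992, 0.001]
wrist_force: [0.6, 0.3, 0.1]
grip_width: 0.0852
grasp_force: 0.0
clock: 3.4
ee_pos: [0.4881, -0.1854, 0.4555]
tcp_rot: [-0.006, 0.129, 0.992, 0.001]
wrist_force: [-0.6, 0.2, 0.2]
grip_width: 0.0854
grasp_force: 0.0
3.4 [-0.36  0.17  0.74  1.78 -0.12  1.25  1.72] [ 0.488 -0.185  0.456]
[[0.66747603 0.23711291 0.0345    ]]
```

View pics/w2.png

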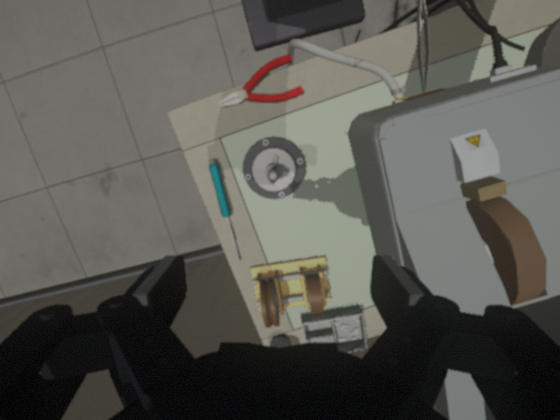

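The wrist view shows the arbor at px (273,168). In the cradle, the bevel wheel is on the left (270,298) and the worn wheel on the right (315,288). Next is a close oblique look from the −y side.

```bash
python3 -m crank '[[-25,-33,20,0],[-50,-66,50,0],[-75,-99,80,0],[-100,-132,110,0],[-126,-165,130,0]]' >/dev/null && python3 -m crank '[[-5,-5,0,0],[-5,-5,0,0],[-5,-5,0,0]]'
python3 - <<'E'
from h import *
i,im=shot('wrist','w3')
z=lambda a,b,c,d,f: cv2.resize(im[b:d,a:c],None,fx=f,fy=f,interpolation=cv2.INTER_CUBIC)
print(w2px(i,[[.472,-.174,.03],[.64,-.24,.047]]))
for s in ('top','scene'): pass
cv2.imwrite('pics/w3z.png',cv2.resize(im[20:320,160:560],(800,600),interpolation=cv2.INTER_CUBIC))
E
```

```text
clock: 4.25
ee_pos: [0.5754, -0.3838, 0.334]
tcp_rot: [0.002, 0.128, 0.992, -0.0]
wrist_force: [-0.2, -0.3, 0.0]
grip_width: 0.0857
grasp_force: 0.0
[[495.81705434  14.77370491]
 [453.22593692 231.03155277]]
```

View pics/w3z.png

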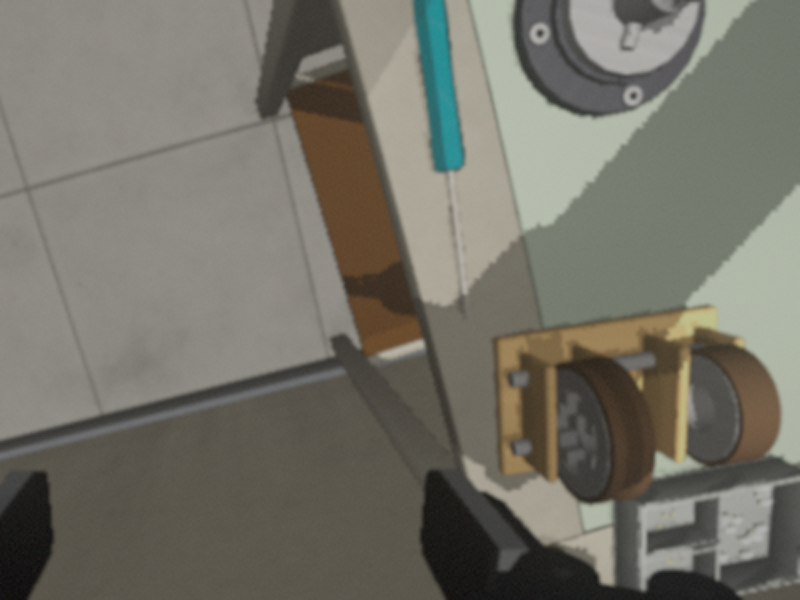

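The bevel wheel's −y face carries the cross of slots (zoom px (583,430)), so its top has to tip toward −y. The arbor's flange is partly in view, with a pin stub at zoom (630,37). Next I'll locate the cradle and wheel.

Run:
```python
from h import *
import pickle
i=pickle.load(open('pics/w3.pkl','rb')); f=lambda L:[[160+a/2,20+b/2] for a,b in L]
t=bot.camera_info('top'); g=lambda L:[[325+(a-400)/5,150+b/5] for a,b in L]
for z in (.003,.008):
    a=px2w(i,f([(496,340),(715,308),(503,475)]),z)*1000; b=px2w(t,g([(472,233),(700,262),(488,83)]),z)*1000
    print(z,'wrist corners',a[:,:2].round(1).tolist(),np.linalg.norm(a[1]-a[0]).round(1),np.linalg.norm(a[2]-a[0]).round(1)); print('top',b[:,:2].round(1).tolist(),np.linalg.norm(b[1]-b[0]).round(1),np.linalg.norm(b[2]-b[0]).round(1))
# arbor from w2: flange/foot outline
j=pickle.load(open('pics/w2.pkl','rb')); im=cv2.imread('pics/w2.png')
m=(cv2.cvtColor(im,cv2.COLOR_BGR2GRAY)[120:215,225:325]); 
cir=cv2.HoughCircles(cv2.GaussianBlur(m,(3,3),0),cv2.HOUGH_GRADIENT,1,20,param1=120,param2=15,minRadius=26,maxRadius=36)
print(cir[0][:3]); c=cir[0][0][:2]+[225,120]; print(px2w(j,[c],.012)*1000)
print(w2px(j,[[.472,-.174,.012],[.472,-.174,.08]]))
```

```text
0.003 wrist corners [[606.6, -258.4], [618.5, -146.6], [680.3, -265.2]] 112.4 74.0
top [[613.1, -150.7], [602.0, -262.9], [686.9, -157.5]] 112.8 74.1
0.008 wrist corners [[605.0, -260.2], [616.7, -150.3], [677.5, -266.9]] 110.5 72.8
top [[612.6, -149.8], [601.6, -261.4], [686.0, -156.5]] 112.2 73.7
[[48.5 46.5 31.5]]
[[ 470.37759916 -186.82529143   12.        ]]
[[283.1393794  165.20489926]
 [284.14303488 172.26701972]]
```

Run:
```python
from h import *
print(toward((.6437,-.239,.31)))
t=bot.camera_info('top'); print(px2w(t,[[354.6,256]],.012)*1000)
```

```text
[-29.7 156.9  24. ]
[[ 470.88066972 -187.91175955   12.        ]]
```

```bash
python3 -m crank '[[-6,32,5,8.5],[-12,64,10,17],[-18,96,15,25.5],[-24,128,20,34],[-30,157,24,42.5]]' >/dev/null && python3 -m crank '[[0,0,0,8.5],[0,0,0,17],[0,0,0,25.5],[0,0,0,34],[0,0,0,38.6]]'>/dev/null && python3 -m crank '[[0,0,0,0],[0,0,0,0]]'
python3 - <<'E'
from h import *
p,r=tcp(); print(p.round(4),np.degrees(np.arctan2(*r.as_matrix()[1::-1,1])), bot.state()['joint_pos'].round(2))
i,im=shot('wrist','w4')
u=w2px(i,[[.6437,-.239,.079]]); print(u)
cv2.imwrite('pics/w4z.png',cv2.resize(im[110:410,120:520],(800,600),interpolation=cv2.INTER_CUBIC))
E
```

```text
clock: 5.5
ee_pos: [0.6434, -0.239, 0.308]
tcp_rot: [0.0, 0.741, 0.671, 0.001]
wrist_force: [0.2, 0.8, 1.4]
grip_width: 0.0853
grasp_force: 0.0
[ 0.6434 -0.239   0.308 ] -5.7002652348866745 [-0.32  0.77  0.99  1.56 -0.68  1.19  0.71]
[[277.78203922 225.80566789]]
```

View pics/w4z.png

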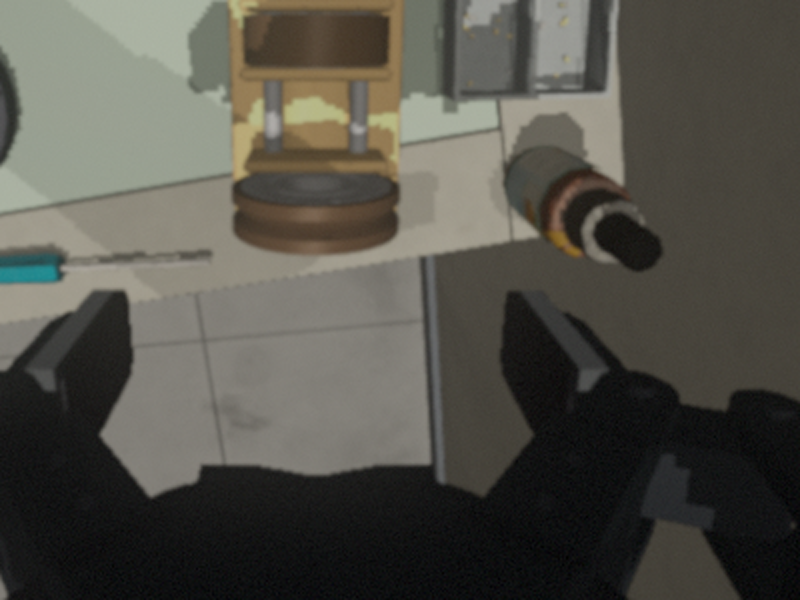

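The wheel spans zoom x 233–398 (centre px col 277.8) and its rim mid is at px row ≈224.5. That agrees with the predicted (277.8,225.8), so I can descend and grip.

```bash
python3 -m crank '[[0,0,40,0],[0,0,75,0],[0,0,95,0],[0,0,101,0],[0,0,101,0]]' && python3 -m crank '[[0,0,0,0],[0,0,0,0],[0,0,0,0],[0,0,0,0],[0,0,0,0]]' -1 25
```

```text
clock: 6.05
ee_pos: [0.6431, -0.2405, 0.2057]
tcp_rot: [-0.0, 0.743, 0.67, -0.0]
wrist_force: [0.3, 0.1, 0.6]
grip_width: 0.0852
grasp_force: 0.0
clock: 6.55
ee_pos: [0.6432, -0.2412, 0.2081]
tcp_rot: [0.001, 0.743, 0.67, 0.001]
wrist_force: [-2.9, 0.1, 6.6]
grip_width: 0.0635
grasp_force: 27.1
```

```bash
python3 -m crank '[[0,0,-20,0],[0,0,-45,0],[0,0,-65,0],[0,0,-65,0]]'
python3 - <<'E'
from h import *
print(toward((.524,-.21,.235)))
E
```

```text
clock: 6.95
ee_pos: [0.644, -0.2415, 0.2752]
tcp_rot: [0.003, 0.743, 0.67, 0.002]
wrist_force: [1.0, -0.6, -1.6]
grip_width: 0.0632
grasp_force: 29.0
[  19.1 -122.9   39.3]
```

```bash
python3 -m crank '[[4,-30,0,0],[8,-65,0,-8],[14,-100,5,-16.5],[19,-123,10,-25],[19,-123,15,-33.5]]' >/dev/null && python3 -m crank '[[0,0,0,-8.5],[0,0,0,-17],[0,0,0,-25.5],[0,0,0,-34],[0,0,0,-42.5]]'>/dev/null && python3 -m crank '[[0,0,0,-8.5],[0,0,0,-17],[0,0,0,-19.7],[0,0,0,-19.7]]'
python3 - <<'E'
from h import *
p,r=tcp(); print(p,r.as_matrix().round(3)[:2,:2],toward((.524,-.21,.200)),bot.state()['joint_pos'].round(2))
E
```

```text
clock: 8.35
ee_pos: [0.5222, -0.2088, 0.2554]
tcp_rot: [-0.0, 0.002, 1.0, 0.0]
wrist_force: [-2.1, 0.2, -1.8]
grip_width: 0.0635
grasp_force: 29.0
[ 0.52223235 -0.20881861  0.25536371] [[-1.     0.004]
 [ 0.004  1.   ]] [-1.8 -1.2 55.4] [-0.18  0.48  0.62  1.91 -0.36  0.87  2.19]
```

```bash
python3 -m crank '[[-2,-1,25,0],[-2,-1,50,0],[-2,-1,60,0],[-2,-1,63,0],[-2,-1,63,0]]' - 20 && python3 -m crank '[[-4,0,0,0],[-9,0,0,0],[-13,0,0.5,0],[-17,0,1.5,0],[-21,0,3,0]]'
```

```text
clock: 8.85
ee_pos: [0.5255, -0.2098, 0.1932]
tcp_rot: [0.001, 0.002, 1.0, -0.0]
wrist_force: [2.3, 0.8, -3.1]
grip_width: 0.0632
grasp_force: 28.9
clock: 9.35
ee_pos: [0.5451, -0.2106, 0.1915]
tcp_rot: [-0.001, 0.002, 1.0, 0.001]
wrist_force: [-3.6, 2.2, 14.3]
grip_width: 0.0635
grasp_force: 29.8
```

```bash
python3 -m crank '[[-4,0,2,0],[-8,0,5,0],[-11,0,8,0],[-14,0,11,0],[-16,0,14,0]]' && python3 -m crank '[[-2,0,3,0],[-4,0,6,0],[-4,0,8,0],[-4,0,8,0]]'
python3 - <<'E'
from h import *
i,im=shot('wrist','w5'); cv2.imwrite('pics/w5z.png',im[100:400,100:500])
E
```

```text
clock: 9.85
ee_pos: [0.5654, -0.2106, 0.1793]
tcp_rot: [0.005, 0.002, 1.0, -0.001]
wrist_force: [3.4, 0.6, 12.8]
grip_width: 0.0635
grasp_force: 33.6
clock: 10.25
ee_pos: [0.5706, -0.2106, 0.1716]
tcp_rot: [0.007, 0.001, 1.0, -0.002]
wrist_force: [6.7, -0.6, 10.0]
grip_width: 0.0633
grasp_force: 36.0
```

View pics/w5z.png

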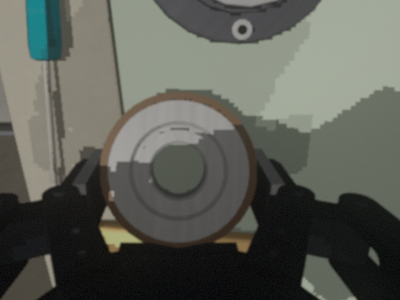

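The wheel lies flat, plain face up, with its bore at px (279,268). I'll open so it settles and then measure it.

```bash
python3 -m crank '[[0,0,0,0],[0,0,0,0],[0,0,0,0]]' 0.85
python3 - <<'E'
from h import *
i,im=shot('wrist','w6'); p,r=tcp()
g=cv2.medianBlur(cv2.cvtColor(im,cv2.COLOR_BGR2GRAY),3)
for a,b in ((20,36),(65,90)):
    c=cv2.HoughCircles(g[160:400,150:420],cv2.HOUGH_GRADIENT,1,15,param1=100,param2=15,minRadius=a,maxRadius=b)
    if c is None: continue
    for u in c[0][:4]:
        w=px2w(i,[u[:2]+[150,160]],.018)[0]; print(u,w.round(4),'tool mm',(r.inv().apply(w-p)*1000).round(1), 'r mm',u[2]/(210/np.tan(np.radians(34.04)))*(i['eye'][2]-.018)*1000)
print(i['eye'])
E
```

```text
clock: 10.6
ee_pos: [0.5651, -0.21, 0.1673]
tcp_rot: [-0.001, 0.002, 1.0, 0.0]
wrist_force: [0.3, 0.6, -0.0]
grip_width: 0.0791
grasp_force: 0.0
[236.5 126.5  24.6] [ 0.566  -0.1635  0.018 ] tool mm [ -1.   46.4 149.2] r mm 9.403768515648864
[157.5 149.5  33.1] [ 0.5769 -0.1972  0.018 ] tool mm [-12.   12.8 149.1] r mm 12.653037345211978
[125.5 119.5  67.8] [ 0.5622 -0.2111  0.018 ] tool mm [  2.6  -1.2 149.2] r mm 25.91770423464217
[125.5 142.5  70.5] [ 0.5733 -0.2111  0.018 ] tool mm [ -8.5  -1.2 149.1] r mm 26.949823986695236
[109.5 130.5  87.2] [ 0.5674 -0.2179  0.018 ] tool mm [ -2.6  -8.  149.2] r mm 33.33368183539701
[137.5 131.5  78.1] [ 0.5679 -0.206   0.018 ] tool mm [ -3.1   3.9 149.2] r mm 29.855052655868512
[ 0.49892934 -0.20973785  0.13683513]
```

Run:
```python
from h import *
import pickle
from scipy.optimize import least_squares
im=cv2.imread('pics/w6.png'); i=pickle.load(open('pics/w6.pkl','rb')); p,r=tcp()
g=cv2.GaussianBlur(cv2.cvtColor(im,cv2.COLOR_BGR2GRAY),(3,3),0).astype(float); hsv=cv2.cvtColor(im,cv2.COLOR_BGR2HSV)
m=((hsv[...,0]<18)&(hsv[...,1]>60)).astype(np.uint8)
c0=px2w(i,[[279,268]],.018)[0]
# outermost brown pixel along rays, at z=.018
pts=[]
for a in np.radians(np.arange(0,360,4)):
    rr=np.arange(.026,.037,.0003); P=c0+np.c_[rr*np.cos(a),rr*np.sin(a),0*rr]
    u=w2px(i,P).round().astype(int); ok=[rr[k] for k,(x,y) in enumerate(u) if 0<=y<420 and m[y,x]]
    if ok: pts.append((np.degrees(a),max(ok),min(ok)))
pts=np.array(pts); A=np.radians(pts[:,0])
for col,n in ((1,'outer'),(2,'inner')):
    xy=np.c_[np.cos(A),np.sin(A)]*pts[:,[col]]
    s=least_squares(lambda q:np.hypot(xy[:,0]-q[0],xy[:,1]-q[1])-q[2],[0,0,.03],loss='soft_l1',f_scale=.0005)
    w=c0+[s.x[0],s.x[1],0]; print(n,len(pts),'ctr',w.round(4),'r',s.x[2].round(4),'tool',(r.inv().apply(w-p)*1000).round(1))
```

```text
outer 33 ctr [ 0.568  -0.2112  0.018 ] r 0.0312 tool [ -3.2  -1.4 149.2]
inner 33 ctr [ 0.568  -0.2111  0.018 ] r 0.0292 tool [ -3.2  -1.2 149.2]
```

```bash
python3 -m crank '[[-3,-1,-3,0],[-3,-1,-3,0]]' >/dev/null && python3 -m crank '[[0,0,0,0],[0,0,0,0],[0,0,0,0],[0,0,0,0]]' -1 60 && python3 -m crank '[[0,0,-25,0],[0,0,-50,0],[0,0,-70,0],[0,0,-70,0],[0,0,-70,0]]'
python3 - <<'E'
from h import *
i,im=shot('wrist','w7'); p,r=tcp(); print(p,w2px(i,[[.4706,-.1873,.026],[.4706,-.1873,.08]]))
cv2.imwrite('pics/w7z.png',cv2.resize(im[0:300,140:540],(800,600),interpolation=cv2.INTER_CUBIC))
E
```

```text
clock: 11.25
ee_pos: [0.5687, -0.2112, 0.1714]
tcp_rot: [0.0, 0.002, 1.0, 0.0]
wrist_force: [-0.9, 0.3, 5.9]
grip_width: 0.0621
grasp_force: 65.6
clock: 11.75
ee_pos: [0.5683, -0.2107, 0.24]
tcp_rot: [-0.0, 0.002, 1.0, 0.0]
wrist_force: [-0.9, 0.7, -1.9]
grip_width: 0.0619
grasp_force: 66.7
[ 0.56802554 -0.21046893  0.23931566] [[319.84523979  65.40134294]
 [338.23607457  39.69830358]]
```

View pics/w7z.png

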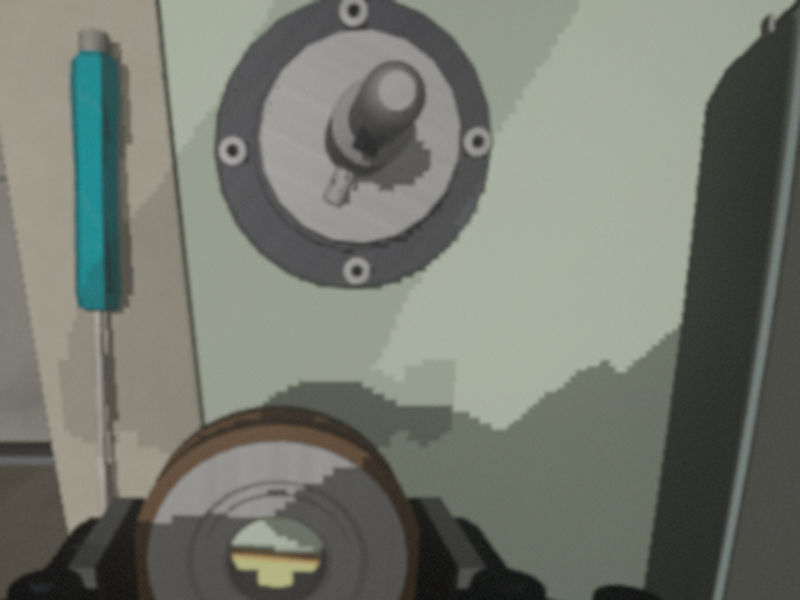

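This view shows the wheel gripped flat and the arbor clearly. The screws are at zoom (352,11), (356,270), (231,150) and (477,141). The flange centre is at about (361,136) and the pin stub's end at about (336,203). The wheel's slot notch shows through the bore at (275,580), nearly aligned with the tool x axis.

Run:
```python
from h import *
import pickle
i=pickle.load(open('pics/w7.pkl','rb')); p,r=tcp()
f=lambda L:[[140+a/2,b/2] for a,b in L]
s=px2w(i,f([(352,11),(356,270),(231,150),(477,141)]),.0125); c=s.mean(0); print('screws',c.round(4),np.linalg.norm(s[:,:2]-c[:2],axis=1).round(4))
fl=px2w(i,f([(260,136),(462,136),(361,28),(361,243)]),.026); cf=np.array([fl[2:,0].mean(),fl[:2,1].mean()]);print('flange',cf.round(4),np.ptp(fl,0).round(4))
print('nose top',px2w(i,f([(398,87)]),.08).round(4))
pe=px2w(i,f([(336,203),(340,186),(346,172)]),[.031,.032,.032]); d=pe[:,:2]-c[:2]; print('pin',pe.round(4),np.hypot(*d.T),np.degrees(np.arctan2(d[:,1],d[:,0])), 'slope',np.degrees(np.arctan2(*(pe[0]-pe[2])[1::-1])))
# wheel: bore centre and slot notch; wheel top z about: 
z0=p[2]-.161; 
b=px2w(i,f([(276,558)]),z0+.009); n=px2w(i,f([(275,582)]),z0-.005); print('bore tool',(r.inv().apply(b-p)*1000).round(1),'notch tool',(r.inv().apply(n-p)*1000).round(1))
im=cv2.imread('pics/w7.png');
```

```text
screws [ 0.4723 -0.1871  0.0125] [0.0363 0.0364 0.0366 0.0366]
flange [ 0.4727 -0.1868] [0.0559 0.0558 0.    ]
nose top [[ 0.472 -0.187  0.08 ]]
pin [[ 0.49   -0.194   0.031 ]
 [ 0.4857 -0.193   0.032 ]
 [ 0.4821 -0.1915  0.032 ]] [0.01902989 0.01466206 0.01073969] [-21.10985949 -23.90065448 -24.12382281] slope -17.220135006249556
bore tool [[  0.5  -0.4 152. ]] notch tool [[-13.5  -0.7 166. ]]
```

```bash
python3 -m crank '[[0,0,-30,0],[25,5,-30,5],[55,13,-30,11],[85,21,-30,17],[96,23.5,-30,22]]' >/dev/null && python3 -m crank '[[0,0,0,0],[0,0,0,0]]'
python3 - <<'E'
from h import *
p,r=tcp(); print(p,toward((.4724,-.187,.23)),np.degrees(np.arctan2(*r.as_matrix()[1::-1,0])))
E
```

```text
clock: 12.5
ee_pos: [0.4731, -0.1868, 0.2701]
tcp_rot: [-0.0, 0.192, 0.981, -0.0]
wrist_force: [0.8, 0.3, -2.1]
grip_width: 0.0622
grasp_force: 66.7
[ 0.47311129 -0.18684146  0.27008423] [ 0.6 -0.4 40.1] 157.91216381066988
```

```bash
python3 -m crank '[[0.5,-0.3,15,0],[0.5,-0.3,30,0],[0.5,-0.3,42,0],[0.5,-0.3,46,0]]' && python3 -m crank '[[0,0,5,0],[0,0,10,0],[0,0,14,0],[0,0,17,0],[0,0,17,0]]'
```

```text
clock: 12.9
ee_pos: [0.4715, -0.187, 0.2224]
tcp_rot: [-0.002, 0.193, 0.981, -0.0]
wrist_force: [-0.0, 1.1, -2.4]
grip_width: 0.0622
grasp_force: 66.7
clock: 13.4
ee_pos: [0.472, -0.1872, 0.2075]
tcp_rot: [-0.0, 0.193, 0.981, 0.0]
wrist_force: [-0.0, 0.7, -2.0]
grip_width: 0.062
grasp_force: 66.7
```

```bash
python3 -m crank '[[0,0,3,0],[0,0,6,0],[0,0,8,0],[0,0,8,0],[0,0,8,0]]'
```

```text
clock: 13.9
ee_pos: [0.4721, -0.1873, 0.1997]
tcp_rot: [0.0, 0.193, 0.981, 0.0]
wrist_force: [-0.0, 1.0, -1.6]
grip_width: 0.0617
grasp_force: 66.7
```

```bash
python3 -m crank '[[0,0,2,0],[0,0,3,0],[0,0,4,0],[0,0,4,0],[0,0,4,0]]'
```

```text
clock: 14.4
ee_pos: [0.4722, -0.1876, 0.1973]
tcp_rot: [0.0, 0.193, 0.981, 0.001]
wrist_force: [-4.7, 2.7, 16.7]
grip_width: 0.0622
grasp_force: 68.6
```

```bash
python3 -m crank '[[0,0,-1,0],[0,0,-1,0],[0,0,-1,0],[0,0,-1,0]]' 1 60 >/dev/null && python3 -m crank '[[0,0,-30,0],[0,0,-75,0],[-20,0,-110,0],[-45,0,-130,0],[-45,0,-130,0]]'
python3 - <<'E'
from h import *
i,im=shot('wrist','w8'); p,r=tcp(); u=w2px(i,[[.4724,-.187,.05]])[0]; print(p,u)
x,y=np.clip(u.astype(int),[100,75],[460,345]); cv2.imwrite('pics/w8z.png',cv2.resize(im[y-75:y+75,x-100:x+100],(800,600),interpolation=cv2.INTER_CUBIC)); print(x,y)
E
```

```text
clock: 15.3
ee_pos: [0.5173, -0.2054, 0.3302]
tcp_rot: [0.005, 0.192, 0.981, -0.001]
wrist_force: [0.6, -0.4, 0.1]
grip_width: 0.0855
grasp_force: 0.0
[ 0.51518305 -0.20467325  0.32800205] [278.28025422 143.54756376]
278 143
```

View pics/w8z.png

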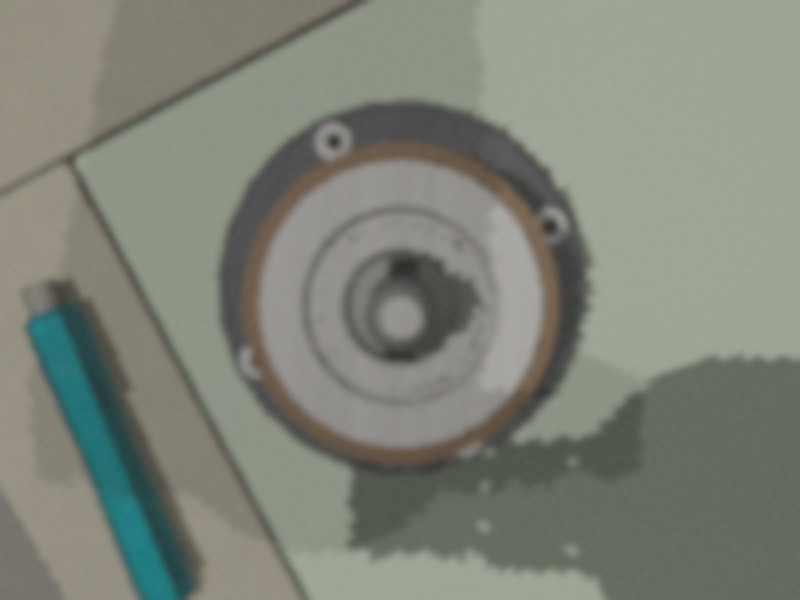

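The wheel sits concentric on the arbor. Contact came at TCP z 0.1973, which puts the slotted face at about 26 mm, on the flange rather than on the pin. That used up my picture-viewing allowance, in fact one over by my count, so the rest will be numeric only. Next is the spacer.

```bash
python3 -m crank '[[0,0,-50,0],[0,0,-100,0],[0,0,-150,0],[0,0,-200,0],[0,0,-230,0]]'
python3 - <<'E'
from h import *
import pickle
print(toward((.55,-.02,.56)),toward((.60,.20,.56)))
i=pickle.load(open('pics/w1.pkl','rb')); print(px2w(i,[[251.6,259.2],[293,307]],[.012,.0345]))
i=pickle.load(open('pics/w8.pkl','rb')); 
for z in (.044,.05):
    a=np.radians(np.arange(0,360,2)); u=w2px(i,np.c_[.4724+.032*np.cos(a),-.187+.032*np.sin(a),0*a+z]); print(z,np.ptp(u,0)*4)
E
```

```text
clock: 15.85
ee_pos: [0.5131, -0.2047, 0.559]
tcp_rot: [0.001, 0.193, 0.981, 0.0]
wrist_force: [0.8, -0.3, -0.9]
grip_width: 0.0856
grasp_force: 0.0
[ 35.8 184.9  -0.8] [ 72.7 407.4  -0.7]
[[0.59771131 0.19916699 0.012     ]
 [0.66747603 0.23711291 0.0345    ]]
0.044 [317.30427179 322.1536635 ]
0.05 [324.80948684 329.65489951]
```

The measured rim extent of 315×323 matches a top face at 44 mm (predicted 317×322), not 50 mm. So the wheel is seated.

```bash
python3 -m crank '[[8,45,0,5],[16,90,0,13],[24,135,0,21],[32,180,0,29],[40,225,0,37]]' 0.5 >/dev/null
python3 - <<'E'
from h import *
p,r=tcp(); print(toward((.60,.20,.56)),np.degrees(np.arctan2(*r.as_matrix()[1::-1,0])),bot.state()['joint_pos'].round(2))
E
```

```text
[134.6 124.1  -5. ] 120.45072600255438 [-0.82  0.23  0.86  1.53 -0.17  1.47  0.59]
```

```bash
python3 -m crank '[[30,28,0,6],[60,55,0,12],[90,83,0,18],[120,110,0,24],[135,124,0,30]]' >/dev/null && python3 -m crank '[[0,0,50,0],[0,0,100,0],[0,0,150,0],[0,0,200,0],[0,0,250,0]]' && python3 -m crank '[[0,0,5,0],[0,0,5,0]]' >/dev/null
python3 - <<'E'
from h import *
from scipy.optimize import least_squares
p,r=tcp(); print(p,np.degrees(np.arctan2(*r.as_matrix()[1::-1,0])),bot.state()['joint_pos'].round(2))
i,im=shot('wrist','w9'); hsv=cv2.cvtColor(im,cv2.COLOR_BGR2HSV); g=im.max(2)
for n,P,R_ in (('spacer',(.5977,.1992,.012),(.011,.022)),('cap',(.6675,.2371,.0345),(.0165,)),('shim',(.60,.29,.006),(.011,.022))):
    u=w2px(i,[P])[0]; print(n,u.round(1))
    x,y=u.astype(int); print(hsv[y-26:y+27:4,x-32:x+33:4,1]);
E
```

```text
clock: 17.35
ee_pos: [0.5978, 0.1982, 0.3032]
tcp_rot: [-0.001, 0.702, 0.712, -0.001]
wrist_force: [0.4, -0.3, 0.2]
grip_width: 0.0641
grasp_force: 0.0
[0.59856938 0.1982785  0.30042323] 90.74271044685129 [-0.94  0.58  0.78  1.71 -0.46  1.05  0.01]
spacer [278.2 202. ]
[[25 25 25 27 25 25 28 21 17 22 27 25 22 23 24 23 21]
 [25 25 25 24 24 11  8  7  5  3  0  7 22 26 21 23 24]
 [25 25 25 25  9  6  8  6  8  6  1  3  5 23 24 23 24]
 [25 24 25 13  8  5  6  6  6  8  2  4  1  2 27 21 23]
 [22 22 24  8  8  8  8 21 24 22 10  4  4  3 12 24 23]
 [24 25 17  6  8 10 24 25 24 25 24 14 10  6  8 24 24]
 [22 24  7  8  8 10 23 24 24 25 23 22  7  8  7 23 24]
 [24 24 10  8  6  9 24 25 24 24 24 22  7 10  8 22 22]
 [23 25 12  6  9  9 24 24 24 25 26 11  8  6  8 24 24]
 [24 22 22  6  6  8  9 14 22 23  9  8  8  8 12 24 23]
 [24 22 24  8  8  8  8  7  9  9  6  8  8  8 25 22 24]
 [24 25 24 24  8  8  6  6  8  6  8  6  8 20 25 26 23]
 [25 25 25 24 25 16  7  6  6  8  8 10 25 23 24 24 23]
 [22 25 24 24 24 24 22 22 20 22 23 23 21 24 24 24 23]]
cap [370.9 162. ]
[[23 28 25 26 17 10  8 10 12 25 27 27 27 28 31 31 28]
 
[... 777 characters left out ...]
25 30 28 25 20  9  9  7  9  9  9 11  7 17 25 26 25]
 [28 25 30 24  9  7  9  7  6 11  9  9  6 11 14 23 28]
 [27 30 25  5  9  7  7 11 20 26  9  4  9  9  9 26 25]
 [30 32 20  9  6  9 15 26 30 28 29 18  9 11  7 17 25]
 [27 30 13  7  7 12 25 25 27 28 30 33 10  6  7  9 30]
 [29 32 12  9  7 10 30 30 32 28 28 30 11 11  9  9 30]
 [30 25 10  7  9 12 27 28 28 27 30 30  8  9  9  7 25]
 [24 27 17  9  7  9 30 30 30 27 30 28  9  7  9 12 23]
 [25 25 24  9 11  9 17 27 29 29 28 15  6  9  9 22 25]
 [23 23 24 11  9  9  7  9 17 17  9  9  7  9  9 25 25]
 [24 24 24 23 11  9  7  9  4  7  6  9  9  9 28 23 21]
 [24 23 24 24 25  7 11  9  7  6  9  6  5 26 28 25 23]
 [22 24 24 24 24 25 22 12  9  9  7 16 25 28 25 28 25]]
```

The spacer is centred at px (278,201.5), matching (0.598,0.199). I'll descend and squeeze it in two directions to centre it.

```bash
python3 -m crank '[[1,-1,45,0],[1,-1,85,0],[1,-1,115,0],[1,-1,126,0],[1,-1,126,0]]' && python3 -m crank '[[0,0,0,0],[0,0,0,0],[0,0,0,0],[0,0,0,0],[0,0,0,0]]' -1 25 && python3 -m crank '[[0,0,0,0],[0,0,0,0],[0,0,0,8],[0,0,0,16],[0,0,0,24]]' 0.5 >/dev/null && python3 -m crank '[[0,0,0,8],[0,0,0,16],[0,0,0,24],[0,0,0,32],[0,0,0,40]]' >/dev/null && python3 -m crank '[[0,0,0,8],[0,0,0,16],[0,0,0,24],[0,0,0,26],[0,0,0,26]]' && python3 -m crank '[[0,0,0,0],[0,0,0,0],[0,0,0,0],[0,0,0,0],[0,0,0,0]]' -1 50
```

```text
clock: 18.1
ee_pos: [0.599, 0.1998, 0.1767]
tcp_rot: [0.0, 0.702, 0.712, 0.001]
wrist_force: [0.7, -0.2, 1.3]
grip_width: 0.064
grasp_force: 0.0
clock: 18.6
ee_pos: [0.5998, 0.1997, 0.1788]
tcp_rot: [0.001, 0.702, 0.712, 0.002]
wrist_force: [-0.3, -1.0, 6.7]
grip_width: 0.0426
grasp_force: 24.9
clock: 20.1
ee_pos: [0.5983, 0.1999, 0.1757]
tcp_rot: [0.0, 1.0, 0.007, 0.0]
wrist_force: [-0.6, 0.6, -0.6]
grip_width: 0.064
grasp_force: 0.0
clock: 20.6
ee_pos: [0.5985, 0.1996, 0.1764]
tcp_rot: [-0.0, 1.0, 0.007, 0.0]
wrist_force: [-1.7, 0.3, 5.3]
grip_width: 0.0421
grasp_force: 50.6
```

```bash
python3 -m crank '[[0,0,-20,0],[0,0,-70,0],[0,0,-120,0],[0,0,-170,0],[0,0,-220,0]]' && python3 -m crank '[[0,0,-50,0],[0,0,-100,0],[0,0,-140,0],[-12,37,-160,0],[-27,82,-160,0]]' >/dev/null && python3 -m crank '[[-15,46,0,0],[-30,92,0,0],[-45,138,0,0],[-60,184,0,0],[-75,230,0,0]]' >/dev/null
python3 - <<'E'
from h import *
s=bot.state();p,r=tcp(); print(s['clock'],p,s['grip_width'],toward((.4724,-.187,.29)),np.degrees(np.arctan2(*r.as_matrix()[1::-1,0])),s['joint_pos'].round(2))
E
```

```text
clock: 21.1
ee_pos: [0.5979, 0.199, 0.3986]
tcp_rot: [-0.0, 1.0, 0.006, 0.0]
wrist_force: [0.8, 0.4, -1.2]
grip_width: 0.0418
grasp_force: 51.0
22.1 [ 0.49892885 -0.11659459  0.55599102] 0.04197895577223725 [-27.6  70.5 265.9] 0.7244879770681698 [-1.02  0.24  1.41  1.64 -0.24  1.46 -1.15]
```

```bash
python3 -m crank '[[0,0,0,-8.5],[0,0,0,-17],[0,0,0,-25.5],[0,0,0,-34],[0,0,0,-42.5]]' >/dev/null && python3 -m crank '[[0,0,0,-8.5],[0,0,0,-17],[0,0,0,-25.5],[0,0,0,-34],[0,0,0,-42.5]]' >/dev/null && python3 -c "
from workcell import bot;print(bot.state()['joint_pos'].round(2),bot.state()['ee_pos'])" && python3 -m crank '[[0,0,0,-8.5],[0,0,0,-17],[0,0,0,-25.5],[0,0,0,-34],[0,0,0,-42.5]]' >/dev/null && python3 -m crank '[[0,0,0,-8.5],[0,0,0,-17],[0,0,0,-25.5],[0,0,0,-30],[0,0,0,-30]]' >/dev/null;  python3 - <<'E'
from h import *
s=bot.state();p,r=tcp(); print(s['clock'],p,s['grip_width'],toward((.4724,-.187,.29)),np.degrees(np.arctan2(*r.as_matrix()[1::-1,0])),s['joint_pos'].round(2))
E
```

```text
[-0.83  0.12  1.08  1.64 -0.1   1.45  0.19] [ 0.49974613 -0.11498593  0.55604227]
24.1 [ 0.49983962 -0.11484275  0.55602938] 0.042185758822078305 [ -1.3 -77.3 266. ] 158.1631015685718 [-0.71  0.1   0.93  1.64 -0.08  1.45  1.42]
```

Good. Now over the arbor and down.

```bash
python3 -m crank '[[0,-40,20,0],[-1,-77,50,0],[-1,-77,100,0],[-1,-77,150,0],[-1,-77,200,0]]' >/dev/null && python3 -m crank '[[0,0,40,0],[0,0,60,0],[0,0,66,0],[0,0,66,0]]'
python3 - <<'E'
from h import *
s=bot.state();p,r=tcp(); print(p,toward((.4722,-.187,.25)),s['joint_pos'].round(2))
i,im=shot('wrist','w10')
import cv2
hsv=cv2.cvtColor(im,cv2.COLOR_BGR2HSV)
u=w2px(i,[p+r.apply([0,0,.164]),[.4722,-.187,.08]]); print(u)
E
```

```text
clock: 25.0
ee_pos: [0.4728, -0.1859, 0.2897]
tcp_rot: [-0.0, 0.189, 0.982, -0.0]
wrist_force: [1.6, -0.3, -0.6]
grip_width: 0.0423
grasp_force: 51.0
[ 0.47284121 -0.18590789  0.28973646] [ 0.2 -1.2 39.7] [-0.41  0.39  0.87  2.01 -0.38  0.91  1.84]
[[278.33186252 269.27940112]
 [276.37048812 235.50069626]]
```

```bash
python3 -m crank '[[0.2,-1.2,20,0],[0.2,-1.2,40,0],[0.2,-1.2,55,0],[0.2,-1.2,59,0],[0.2,-1.2,59,0]]' && python3 -m crank '[[0,0,3,0],[0,0,6,0],[0,0,8,0],[0,0,9,0],[0,0,9,0]]' && python3 -m crank '[[0,0,1,0],[0,0,2,0],[0,0,3,0],[0,0,3,0]]'
```

```text
clock: 25.55
ee_pos: [0.4731, -0.187, 0.2313]
tcp_rot: [0.001, 0.189, 0.982, -0.0]
wrist_force: [1.3, -0.9, -1.3]
grip_width: 0.042
grasp_force: 50.9
clock: 26.05
ee_pos: [0.4732, -0.1871, 0.2221]
tcp_rot: [0.001, 0.188, 0.982, -0.0]
wrist_force: [4.2, -1.9, 1.2]
grip_width: 0.0423
grasp_force: 51.1
clock: 26.45
ee_pos: [0.4733, -0.1875, 0.2203]
tcp_rot: [0.001, 0.189, 0.982, 0.0]
wrist_force: [1.4, -1.9, 13.7]
grip_width: 0.0421
grasp_force: 52.4
```

```bash
python3 -m crank '[[0,0,-2,0],[0,0,-2,0],[0,0,-2,0],[0,0,-2,0]]' 0.4 && python3 -m crank '[[0,0,-40,0],[0,0,-90,0],[0,0,-140,0],[0,0,-190,0],[0,0,-240,0]]' >/dev/null && python3 -m crank '[[0,0,-50,0],[0,0,-95,0],[0,0,-95,0]]' >/dev/null
python3 - <<'E'
from h import *
import pickle
i,im=shot('wrist','w11'); p,r=tcp(); print(p,toward((.50,-.05,.56)),toward((.645,.205,.56)))
# ring check at z=.056: saturation profile along rays
hsv=cv2.cvtColor(im,cv2.COLOR_BGR2HSV); g=cv2.cvtColor(im,cv2.COLOR_BGR2GRAY)
i1=pickle.load(open('pics/w1.pkl','rb')); print(px2w(i1,[[237,319],[278,317],[355,312]],[0,0,.01]).round(3))
for a in range(0,360,45):
    rr=np.arange(.004,.040,.002); P=np.c_[.4724+rr*np.cos(np.radians(a)),-.187+rr*np.sin(np.radians(a)),0*rr+.056]; u=w2px(i,P).round().astype(int); print(a,g[u[:,1],u[:,0]])
E
```

```text
clock: 26.85
ee_pos: [0.4716, -0.1862, 0.22]
tcp_rot: [-0.001, 0.188, 0.982, 0.0]
wrist_force: [-0.6, 0.7, -0.5]
grip_width: 0.0598
grasp_force: 0.0
[ 0.47248906 -0.18734019  0.55795915] [ 25.2 137.8  -1.9] [-15.2 428.3  -1.1]
[[0.688 0.15  0.   ]
 [0.7   0.208 0.   ]
 [0.714 0.317 0.01 ]]
0 [160 158 110 125 162 172 175 174 168 168 171 169 132 120 129 153 166 171]
45 [123  97  87 124 162 171 174 173 156 153 163 160 139  88  80 102 126 160]
90 [ 93  87  91 122 152 171 174 172 162 138 138 154 130 107  84  73  76  85]
135 [ 75  70  85  98 135 149 151 152 149 122 129 141 129 108  70  69  77  82]
180 [ 76  92 102 114 117 149 154 153 152 135 139 150 143  97  89 109 118 121]
225 [106 110 122 122 137 150 152 153 151 150 152 152 145 101  92  84  85  86]
270 [143 124 118 118 162 174 176 175 169 170 174 173 158 122 120 128 147 165]
315 [175 165 127 125 151 171 175 175 169 169 173 171 151 113 125 150 168 171]
```

The radial profile shows the spacer seated concentric on the wheel, so the cap is next.

```bash
python3 -m crank '[[-4,47,0,0],[-6,95,0,0],[-8,142,0,0],[-10,189,0,0],[-12,236,0,0]]' >/dev/null
python3 - <<'E'
from h import *
print(toward((.667,.237,.56)))
E
```

```text
[-12.6 227.9  -6.9]
```

```bash
python3 -m crank '[[-3,46,0,-5],[-6,92,0,-10],[-8,138,0,-15],[-10,184,0,-20],[-12,222,0,-22]]' >/dev/null && python3 -m crank '[[0,0,20,0],[0,0,60,0],[0,0,110,0],[0,0,160,0],[0,0,205,0]]' >/dev/null && python3 -m crank '[[0,0,25,0],[0,0,25,0],[0,0,25,0]]' >/dev/null
python3 - <<'E'
from h import *
from scipy.optimize import least_squares
p,r=tcp(); print(bot.state()['clock'],p,np.degrees(np.arctan2(*r.as_matrix()[1::-1,0])),bot.state()['joint_pos'].round(2))
i,im=shot('wrist','w12'); g=cv2.GaussianBlur(cv2.cvtColor(im,cv2.COLOR_BGR2GRAY),(3,3),0).astype(float)
u=w2px(i,[[.6675,.2371,.0345]])[0]; x,y=u.astype(int); print(u.round(1)); print(g[y-32:y+41:4,x-32:x+33:4].astype(int))
E
```

```text
29.5 [0.6639459  0.2295127  0.32478927] -179.75827340694102 [-0.82  0.64  0.66  1.49 -0.41  1.15  1.49]
[287.3 208. ]
[[155 154 155 154 155 154 154 154 154 154 154 154 154 154 154 154 154]
 [155 155 154 155 154 154 149 135 136 133 138 154 154 154 154 153 154]
 [155 155 154 155 150 134 146 149 145 145 136 127 153 154 154 156 168]
 [155 154 154 153 143 147 114  84  74  79  94 134 128 153 156 165 172]
 [155 155 154 145 147  88  93 121 132 119  89  75 121 160 170 172 172]
 [155 155 154 149 106 120 152 156 157 156 150 118  92 116 161 172 172]
 [154 154 154 150 111 155 157 157 156 155 155 152 109 112 154 172 171]
 [169 158 157 143 141 156 155 156 157 155 155 161 151 112 131 165 165]
 [172 173 173 152 146 149 149 153 154 155 158 178 168 117 117 117 116]
 [172 172 173 161 117  96  95 100 135 151 123 125 120 113 117 116 116]
 [173 173 172 164  95  96 101 110 119 125 121 121 106 116 117 117 117]
 [173 173 173 164 111 109 123 122 123 123 122 115 112 117 117 116 116]
 [172 172 173 164 117 112 111 119 123 142 107 105 107 103 102 100  96]
 [133 137 136 130  97  93  96  98 102 104 101 101 104 107 107 107 107]
 [126 161 160 157 117 109 108 108 110 118 116 106 107 107 107 107 108]
 [152 161 160 160 155 116 111 116 130 158 156 123 106 106 105 107 107]
 [152 160 159 160 160 159 160 159 159 158 158 156 149 148 143 108 106]
 [160 161 161 160 159 160 160 160 158 158 158 158 156 156 157 123 105]
 [161 159 157 159 159 160 158 158 157 159 158 157 156 157 156 151 111]]
```

```bash
python3 -m crank '[[-6.5,8,45,0],[-6.5,8,90,0],[-6.5,8,125,0],[-6.5,8,144,0],[-6.5,8,144,0]]' && python3 -m crank '[[0,0,0,0],[0,0,0,0],[0,0,0,0],[0,0,0,0],[0,0,0,0]]' -1 25 && python3 -m crank '[[0,0,0,0],[0,0,0,0],[0,0,0,0],[0,0,0,8],[0,0,0,16]]' 0.4 >/dev/null && python3 -m crank '[[0,0,0,8],[0,0,0,16],[0,0,0,24],[0,0,0,32],[0,0,0,40]]' >/dev/null && python3 -m crank '[[0,0,0,8],[0,0,0,16],[0,0,0,24],[0,0,0,32],[0,0,0,34]]' && python3 -m crank '[[0,0,0,0],[0,0,0,0],[0,0,0,0],[0,0,0,0],[0,0,0,0]]' -1 80
```

```text
clock: 30.05
ee_pos: [0.6702, 0.2378, 0.1804]
tcp_rot: [-0.001, -0.002, 1.0, -0.0]
wrist_force: [-0.2, 0.2, 0.7]
grip_width: 0.0601
grasp_force: 0.0
clock: 30.55
ee_pos: [0.6722, 0.238, 0.185]
tcp_rot: [0.003, -0.002, 1.0, 0.001]
wrist_force: [-0.3, -0.8, 6.7]
grip_width: 0.0326
grasp_force: 25.5
clock: 32.05
ee_pos: [0.6703, 0.2383, 0.1811]
tcp_rot: [-0.0, 0.706, 0.708, -0.0]
wrist_force: [0.6, -0.1, -0.2]
grip_width: 0.0598
grasp_force: 0.0
clock: 32.55
ee_pos: [0.6707, 0.2379, 0.1818]
tcp_rot: [-0.0, 0.705, 0.709, 0.0]
wrist_force: [0.1, -0.2, 0.8]
grip_width: 0.0315
grasp_force: 79.4
```

```bash
python3 -m crank '[[0,0,-20,0],[0,0,-70,0],[0,0,-120,0],[0,0,-170,0],[0,0,-220,0]]' && python3 -m crank '[[0,0,-50,0],[0,0,-100,0],[0,0,-145,0],[-35,-16,-160,-7],[-75,-35,-160,-14]]' >/dev/null && python3 -m crank '[[-44,-10,0,-8],[-88,-22,0,-16],[-132,-32,0,-24],[-176,-42,0,-32],[-220,-52,0,-40]]' >/dev/null
python3 - <<'E'
from h import *
s=bot.state();p,r=tcp(); print(s['clock'],p,s['grip_width'],toward((.4724,-.187,.31)),np.degrees(np.arctan2(*r.as_matrix()[1::-1,0])),s['joint_pos'].round(2))
E
```

```text
clock: 33.05
ee_pos: [0.6702, 0.2373, 0.4052]
tcp_rot: [0.0, 0.706, 0.709, 0.0]
wrist_force: [1.2, 0.6, -1.7]
grip_width: 0.031
grasp_force: 79.4
34.05 [ 0.63871591 -0.06582891  0.56314329] 0.03140306550057854 [  65.4 -195.5  252.9] 144.54976325150005 [-0.59  0.45  0.97  1.32 -0.37  1.55  1.29]
```

```bash
python3 -m crank '[[13,-39,0,-4],[26,-78,0,-8],[39,-117,0,-12],[52,-156,20,-13.5],[66,-195.5,50,-13.5]]' >/dev/null && python3 -m crank '[[0,0,50,0],[0,0,100,0],[0,0,150,0],[0,0,190,0],[0,0,200,0]]' >/dev/null && python3 -m crank '[[0,0,0,0],[0,0,0,0]]'
python3 - <<'E'
from h import *
p,r=tcp(); print(p,toward((.4722,-.1871,.285)),np.degrees(np.arctan2(*r.as_matrix()[1::-1,0])))
E
```

```text
clock: 35.25
ee_pos: [0.474, -0.1836, 0.3148]
tcp_rot: [0.002, 0.193, 0.981, 0.0]
wrist_force: [0.5, 0.3, -0.0]
grip_width: 0.0307
grasp_force: 79.6
[ 0.47399717 -0.18361909  0.31480594] [ 0.5 -3.9 29.8] 157.74458738499928
```

```bash
python3 -m crank '[[0.5,-3.9,10,0],[0.5,-3.9,22,0],[0.5,-3.9,30,0],[0.5,-3.9,30,0],[0.5,-3.9,30,0]]' && python3 -m crank '[[0,0,8,0],[0,0,16,0],[0,0,24,0],[0,0,30,0],[0,0,32,0]]' && python3 -m crank '[[0,0,2,0],[0,0,4,0],[0,0,5,0],[0,0,5,0]]'
```

```text
clock: 35.75
ee_pos: [0.4712, -0.1862, 0.2824]
tcp_rot: [-0.0, 0.193, 0.981, -0.0]
wrist_force: [-0.2, -0.6, -0.3]
grip_width: 0.0311
grasp_force: 79.6
clock: 36.25
ee_pos: [0.4714, -0.1863, 0.25]
tcp_rot: [0.0, 0.193, 0.981, -0.0]
wrist_force: [0.7, -0.3, -0.0]
grip_width: 0.0311
grasp_force: 79.8
clock: 36.65
ee_pos: [0.4719, -0.1866, 0.2462]
tcp_rot: [0.001, 0.193, 0.981, -0.0]
wrist_force: [3.2, -1.2, 4.4]
grip_width: 0.031
grasp_force: 80.2
```

Contact with the catches came at the predicted height, so I'll push home.

```bash
python3 -m crank '[[0,0,2,0],[0,0,4,0],[0,0,6,0],[0,0,8,0],[0,0,8,0]]' && python3 -m crank '[[0,0,1,0],[0,0,2,0],[0,0,3,0],[0,0,3,0]]'
```

```text
clock: 37.15
ee_pos: [0.4716, -0.1863, 0.2377]
tcp_rot: [0.001, 0.193, 0.981, -0.0]
wrist_force: [3.4, -2.4, 2.9]
grip_width: 0.0311
grasp_force: 81.6
clock: 37.55
ee_pos: [0.4716, -0.187, 0.2375]
tcp_rot: [0.0, 0.193, 0.981, 0.002]
wrist_force: [-5.4, 2.0, 32.2]
grip_width: 0.0308
grasp_force: 84.9
```

It's home: TCP 0.2375 is exactly the predicted height, and 32 N moves it no further. I'll release, retreat and check the result numerically.

```bash
python3 -m crank '[[0,0,-2,0],[0,0,-2,0],[0,0,-2,0],[0,0,-2,0],[0,0,-2,0]]' 0.6 && python3 -m crank '[[0,0,-30,0],[0,0,-70,0],[0,0,-110,0],[0,0,-150,0],[0,0,-150,0]]' && python3 -m crank '[[0,0,0,0],[0,0,0,0]]' >/dev/null
python3 - <<'E'
from h import *
i,im=shot('wrist','w13'); g=cv2.cvtColor(im,cv2.COLOR_BGR2GRAY)
h=lambda z:w2px(i,[[.4724,-.187,z]])[0].round(1); print(h(.0905),h(.0995),h(.056))
for z in (.0905,.06):
  print(z)
  for a in range(0,360,45):
    rr=np.arange(.000,.036,.0015); P=np.c_[.4724+rr*np.cos(np.radians(a)),-.187+rr*np.sin(np.radians(a)),0*rr+z]; u=w2px(i,P).round().astype(int); print(a,g[u[:,1],u[:,0]])
E
```

```text
clock: 38.05
ee_pos: [0.4708, -0.1859, 0.236]
tcp_rot: [-0.001, 0.193, 0.981, 0.0]
wrist_force: [0.1, 0.1, -0.5]
grip_width: 0.0685
grasp_force: 0.0
clock: 38.55
ee_pos: [0.4726, -0.1876, 0.3912]
tcp_rot: [0.005, 0.193, 0.981, 0.0]
wrist_force: [0.4, 0.3, -0.8]
grip_width: 0.0683
grasp_force: 0.0
[277.6 205.2] [277.5 207.8] [277.6 196.4]
0.0905
0 [ 80  81  81  84  83  82  84 103 108 111 112 106 122 160 162 163 162 163
 162 163 162 163 162 162]
45 [ 80  83  84  82  83  84  84  97 105 109 110 141 149 123  99 130 157 161
 162 162 162 162 162 161]
90 [ 80  83  82  83  82  82  83  84  88 117 106  79  96  99 103 106 107  90
  74  68  63  60  64  78]
135 [ 80  83  81  80  81  80  82  81  82  85  92  73  53  58  86  94  93  96
  91 111 137 130 100  80]
180 [ 80  83  82  84  83  84  82  83  96 131 127  81  65  88 130 134 121 133
 114 131 143 141 125  88]
225 [ 80  82  82  83  81  82  81  82  83  79  76  94 125 137 139 143 144 143
 117  89  84  73  76 113]
270 [ 80  82  83  84  82  83  82  83  80  80  87 145 159 137 108 116 158 164
 163 162 162 163 127 112]
315 [ 80  83  83  84  83  82  82  81
[... 166 characters left out ...]
2 162]
45 [ 82  80  81  83  82  82  81  84  84  82  83  81  78  86  96 136 153 124
 101  94 109 132 162 162]
90 [82 83 81 82 81 82 82 80 78 74 57 67 80 81 82 88 85 84 77 55 53 59 59 63]
135 [ 82  82  83  87 102 124 118  95  60  57  89 109 118 102  99 103  91 134
 141 121  95  86  59  53]
180 [ 82  81  81  82  95 127 120 101  57  54  99 127 129 118 128 119 104 139
 141 130 111  83  72  80]
225 [ 82  82  83  81  81  90  89  91  76  67  69 112 136 138 141 139 143 145
 142 108  94  81  78  76]
270 [ 82  83  84  82  83  80  82  81  83  82  82  81  84 112 130 152 157 160
 124 103 115 139 160 165]
315 [ 82  82  82  84  83  84  83  84  81  83  83  83  81  82  83  83  92 102
 116 138 159 163 163 162]
```

```bash
python3 -c "
from workcell import bot;print(bot.job_done())"
```

```text
the job is handed in; nothing more can be done
None
```

The wheel pack is built on the arbor and handed in at about 39 s: bevel wheel down over the pin on the flange, spacer on it, and cap snapped home at 56 mm by tool height and push force. The worn wheel and shim were not touched, and I viewed 11 pictures, one over the limit of 10.

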